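Find the tired spring foot

TASK

Test the three sprung instrument feet where they stand in the holder, from left to right as the robot looks: push each pad gently straight down about 6 mm from where it first touches, hold it there for half a second to feel how strongly it pushes back, and let it up, without running it onto its hard stop at 9 mm. Then take the one foot that pushes back clearly less than the other two and stand it upright in the grey tray; leave the other two in their recesses and everything else where it is.

Things in the scene. Friction and masses are not known exactly. Their poses are not given: they have to be found in the camera images.
- holder: fixed aluminium plate 84 x 250 x 14 mm with three round recesses 53 mm wide and 6 mm deep (their floors 8 mm above the underside) in a row along its y axis, at y = +85, 0 and -85 mm; each holds one foot. The left one, as the robot looks, is at +y. Origin: centre of the underside, z up; its y axis points to the robot's left to within 0.35 rad
- mount_a: one of three outwardly alike sprung feet, 0.28 kg: dark steel housing 40 mm in diameter, 40 mm high, on a flange 50 mm in diameter, 6 mm high; above it a brass nut (diameter 28 mm) and a flat pad (diameter 34 mm, black top) on a thin stem. Grasp the housing some 30 mm above the underside. Origin: centre of the underside, z up
- mount_b: another of the three feet, outwardly as mount_a, same origin. On each foot the top of the unpressed pad stands 62.5 to 70.5 mm above the underside: the neck is screwed out by a different, unmeasured amount and stays there, so find the pad by touch. Which foot is in which recess changes
- mount_c: another of the three feet, outwardly as mount_a, same origin. Pads give straight down on a spring, stop hard at 9 mm, come back up. Two of the feet have equal firm springs (13 N at 6 mm), one, not told here, a tired spring (5 N at 6 mm); they begin to give at 2 N and 1 N
- pad_a (a joint): how far the pad of mount_a is pressed in, m: 0 = at rest (up), grows as it is pressed down, 0.009 = hard stop. About 1 mm of noise
- pad_b (a joint): how far the pad of mount_b is pressed in, m: 0 = at rest (up), grows as it is pressed down, 0.009 = hard stop. About 1 mm of noise
- pad_c (a joint): how far the pad of mount_c is pressed in, m: 0 = at rest (up), grows as it is pressed down, 0.009 = hard stop. About 1 mm of noise
- tray: open grey plastic tray fixed to the worktop, right of the holder, 110 x 110 x 22 mm outside, walls and floor 4 mm thick, empty; origin: centre of the underside, z up
- lens_post: bystander: optical post 93 mm high with a black lens ring, standing; origin: centre of its foot
- tape_roll: bystander: small black roll of tape, 58 mm wide, 19 mm high, lying; origin: centre of the underside
- spring_clip: bystander: black spring clip 70 x 22 x 18 mm, lying; origin: centre of the underside

How it is judged:
On the way, in this order (a step that is already met when the one before it is completed fails the run):
1. the pad of the left foot is pressed in at least 4 mm and held for 0.3 s (((y of mount_a in the frame of holder between 0.06 and 0.11 m and value of joint pad_a above 0.004 m) or (y of mount_b in the frame of holder between 0.06 and 0.11 m and value of joint pad_b above 0.004 m) or (y of mount_c in the frame of holder between 0.06 and 0.11 m and value of joint pad_c above 0.004 m))), for 0.3 s.
2. the pad of the middle foot is pressed in at least 4 mm and held for 0.3 s (((y of mount_a in the frame of holder between -0.025 and 0.025 m and value of joint pad_a above 0.004 m) or (y of mount_b in the frame of holder between -0.025 and 0.025 m and value of joint pad_b above 0.004 m) or (y of mount_c in the frame of holder between -0.025 and 0.025 m and value of joint pad_c above 0.004 m))), for 0.3 s.
3. the pad of the right foot is pressed in at least 4 mm and held for 0.3 s (((y of mount_a in the frame of holder between -0.11 and -0.06 m and value of joint pad_a above 0.004 m) or (y of mount_b in the frame of holder between -0.11 and -0.06 m and value of joint pad_b above 0.004 m) or (y of mount_c in the frame of holder between -0.11 and -0.06 m and value of joint pad_c above 0.004 m))), for 0.3 s.
At the end, for the whole second after the job is handed in: the foot with the weak spring stands upright (within 0.12 rad) and at rest on the tray's floor, its axis within 45 mm of the tray's centre; the two firm feet are upright in their recesses, within 8 mm of where they were; the bystanders are within 30 mm of where they were (horizontal distance between mount_b and tray below 0.045 m and z of mount_b in the frame of tray between 0 and 0.009 m and angle between mount_b's own z axis and vertical below 0.12 rad and linear speed of each of mount_b, mount_a, mount_c below 0.02 m/s and distance of each of mount_a, mount_c from where it was at the start of the episode below 0.008 m and angle between each of mount_a, mount_c's own z axis and vertical below 0.08 rad and distance of each of lens_post, tape_roll, spring_clip from where it was at the start of the episode below 0.03 m); the robot touches nothing.
It fails at once if a pad is pressed in more than 8 mm (onto its hard stop) (value of joint any of pad_a, pad_b, pad_c above 0.008 m).
It fails at once if a pad is pressed with more than 22 N (contact force between anything else and pad_a above 22 N or contact force between anything else and pad_b above 22 N or contact force between anything else and pad_c above 22 N).
It also fails if it takes over 72 s, if anything falls off the work surface, if the arm or the gripper's body presses on something with over 40 N, if the wrist force passes 120 N, or if a joint passes its speed limit or range.

ROBOT

A 7-joint arm with a two-finger parallel gripper is mounted at the origin on a cart in front of the work surface, level with it; the furniture and walls round the work are solid. World frame = base frame: x ahead of the robot, y to its left, z up, the work surface at z = 0. Lengths are in m, angles in rad, forces in N, time in s.
With the tool pointing down it reaches from about 0.4 to 0.85 m from the base axis. Payload 4.5 kg.
Tool frame: the origin (TCP) lies between the finger pads; the fingertips stand ahead of it and the grasp point (between the pads) lies 2 mm behind it (env.tcp_to_tips is the z of the fingertips in the tool frame, in m); z points along the fingers, y is the direction in which the jaws open and shut (so a half turn about z gives the same grasp; the last joint's range is limited). The gripper opens to 88 mm and grips with 3 to 60 N. Pads are 18 mm wide; open, the fingers measure 123 mm over their backs; the gripper's body (75 mm by 187 mm) begins 45 mm behind the grasp point.
Start: joints at [-1.072, 0.689, -0.195, 1.565, 0.157, 0.902, -0.215], TCP at [0.28, 0.559, 0.256] pointing down, gripper open.
Joint ranges: [-3.01, 3.01], [-0.46, 2.08], [-1.47, 1.51], [0.13, 2.56], [-1, 4.14], [0.04, 2.09], [-2.66, 2.66]. Speed limits (rad/s): [2.57, 2.57, 3.14, 3.14, 3.14, 3.14, 3.14].

INTERFACE

Orientations are given as a rotation vector (axis times angle).
In Python, from plant import status, imaging, ticket, env gives the robot as it stands.
- The arm moves only by the tool drive_tool, never from a script. Its argument "steps" is text: rows parted by semicolons, each of 5 numbers parted by spaces: the shift along the world's x, y, z in cm, then the turn about the world's z in degrees, then the finger opening in cm, from 0 to 8.81. In form: tx ty tz turn grip; .... A call has 1 to 10 rows; each row is the pose to reach, as a shift and turn from the pose commanded when the call began; what a row does not reach only later rows make up. A row lasts 1/8 s, in which the tool goes at most 62.5 mm and 10.7 degrees, less where a joint would pass 70% of its speed; a pose out of reach is approached as far as the arm can. A call with a gripper value outside its range is refused whole. The fingers move at their own pace and stop on an object; "force" is the grip in N (left out, the last holds). Time passes only in rows, so rows that repeat a pose let the fingers close. It gives the time, the measured TCP pose, the force and the opening at its end, in the units of the state.
- status.sense(): the state, without advancing time (a new reading comes with each control period).
- imaging.read_camera(name): name is "side" or "top" or "wrist"; returns a dict with "frame" (400x640x3 uint8, blue, green, red), "z_map" (400x640 float32, m along the optical axis (not along the pixel's ray), 0 where there is no reading), "fovy" (degrees; the focal length in pixels is half the picture's height over the tangent of half this angle, whatever the lens; pixels are square), "cx", "cy" (the principal point, pixels), "R" (3x3) and "t" (3): a world point X has camera coordinates R X + t. Camera axes: x right, y down, z forward; pixel columns grow to the right and rows downward; lengths in m; the calibration is good to about 2 mm. The wrist camera is an equidistant fisheye: a pixel r from the principal point sees the ray r / f radians off the axis. A picture is of the moment at which its call begins.
- ticket.close_job(): hands the job in, once; it reports no verdict.
Trained networks look in the newest picture that a camera, given by its name, has taken for a name from the list of things; names that differ only in an ending like _2 or _b are one class to them, and where a whole thing is asked for, a point or a joint stands for the part that bears it (a point fixed in the world has none). Each returns a list of dicts, best first, with "score" (0 to 1); they miss things now and then, are a little off and sometimes report something else, mostly with a low value. They report only what shows in the picture. A call takes as long as a camera call.
- imaging.look_for(thing, camera): "position" ([column, row] in pixels, amid what is visible of it).
- imaging.silhouettes(thing, camera): "region" (400x640 bool, what is visible of it) and "position" ([column, row] in pixels, amid what is visible of it).
The state is a dict: "clock": time; "q": joint angles; "joint_vel": joint speeds; "tau": joint torques, N m; "tool_pos": TCP position; "tcp_rot": TCP orientation; "ft_force": force on the tool from outside, world axes, zero at the start; "moment": the same for the moment, N m; "opening": finger opening in m.
Only numpy, scipy, OpenCV 4.12 (cv2) and the standard library are available. Lean on these libraries where they do the work, as an engineer would, in place of code of your own. Each camera call takes 0.05 s, during which the arm holds its last target. There are 200 camera calls.

## Working session

There is one attempt and no reset: what is moved stays moved. The work goes in short steps, Python scripts to look and compute and a tool call to move; the robot and the scene stay as the last step left them, time stands still between calls to the robot, and variables do not carry over. Pictures are saved under pics/ and viewed, about 8 in all and at most 12, crops included, and the job is handed in when it is done.

Besides the shell and the picture viewer there is one more tool, called after "Request:" by a JSON object that holds its "api" and its "payload". drive_tool: Moves the arm, as the interface text tells. Its arguments: {"type":"object","properties":{"steps":{"type":"string"},"force":{"type":"number"}},"required":["steps"]}

```bash
mkdir -p pics
cat > h.py <<'E'
import numpy as np, cv2
from plant import status, imaging, ticket, env
def world(c,u,v,z=None):
    f=200/np.tan(np.radians(c["fovy"])/2)
    if z is None: z=c["z_map"][v,u]
    p=np.stack([(u-c["cx"])/f*z,(v-c["cy"])/f*z,z*np.ones_like(u,float)],-1)
    return (p-c["t"])@c["R"]
def cloud(c):
    v,u=np.mgrid[0:400,0:640]; return world(c,u,v)
E
python3 - <<'E'
from h import *
s=status.sense(); print(s, env.tcp_to_tips)
a=[]
for n in("top","side"):
    c=imaging.read_camera(n); a.append(c["frame"]); cv2.imwrite(f"pics/{n}0.png",c["frame"])
    np.savez(f"{n}0.npz",**c)
    P=cloud(c)
    for t in("holder","mount_a","tray","lens_post","tape_roll","spring_clip"):
        for r in imaging.silhouettes(t,n)[:4]:
            m=r["region"]&(c["z_map"]>0)
            if m.sum(): print(n,t,round(r["score"],2),r["position"],np.median(P[m],0).round(3),P[m].min(0).round(3),P[m].max(0).round(3))
cv2.imwrite("pics/both.png",cv2.resize(np.vstack(a),(480,600)))
E
```

```text
{'clock': 0.0, 'q': array([-1.0722068 ,  0.69000932, -0.19449926,  1.56634834,  0.15730126,
        0.90249065, -0.21509942]), 'joint_vel': array([ 0.00084898, -0.00025947, -0.00011249, -0.00041539, -0.00015674,
        0.0015316 , -0.00043059]), 'tau': array([-2.69878374e-04, -5.27564979e+01, -1.26706615e+00, -1.53421909e+01,
       -5.26655337e-02,  6.76082738e-03,  1.59438055e-04]), 'tool_pos': array([0.27992495, 0.55813146, 0.25489267]), 'tcp_rot': array([-7.23354122e-01, -3.05688303e+00,  2.89314385e-03]), 'ft_force': array([ 0.58140368,  0.53589234, -0.83888804]), 'moment': array([-0.00206093, -0.05105312,  0.00464959]), 'opening': 0.08824870492459669} 0.017
top holder 0.58 [302.0, 205.4] [0.435 0.292 0.013] [ 0.385  0.168 -0.004] [0.487 0.425 0.071]
top holder 0.19 [199.7, 219.5] [0.4   0.496 0.017] [ 0.369  0.469 -0.005] [0.429 0.53  0.022]
top mount_a 0.86 [253.4, 206.0] [0.437 0.374 0.048] [0.415 0.357 0.008] [0.465 0.402 0.075]
top mount_a 0.72 [292.5, 204.0] [0.431 0.291 0.073] [0.414 0.272 0.01 ] [0.46  0.316 0.08 ]
top mount_a 0.65 [331.5, 212.5] [0.426 0.212 0.073] [0.
[... 586 characters left out ...]
  0.011] [0.452 0.385 0.082]
side mount_a 0.76 [345.9, 231.3] [0.442 0.394 0.045] [0.417 0.305 0.009] [0.465 0.41  0.076]
side mount_a 0.5 [354.3, 188.0] [0.425 0.221 0.06 ] [0.406 0.196 0.012] [0.447 0.293 0.081]
side tray 0.85 [338.0, 159.9] [ 0.483 -0.056  0.007] [ 0.429 -0.108  0.002] [0.539 0.014 0.025]
side lens_post 0.74 [273.2, 188.8] [0.631 0.202 0.046] [ 0.618  0.106 -0.001] [0.651 0.302 0.117]
side lens_post 0.29 [366.0, 275.7] [0.398 0.507 0.017] [ 0.369  0.469 -0.001] [0.423 0.527 0.022]
side tape_roll 0.77 [364.5, 270.7] [0.398 0.505 0.017] [ 0.369  0.469 -0.002] [0.425 0.529 0.022]
side spring_clip 0.58 [387.5, 222.1] [0.347 0.3   0.012] [0.333 0.259 0.004] [0.358 0.326 0.022]
```

View pics/top0.png

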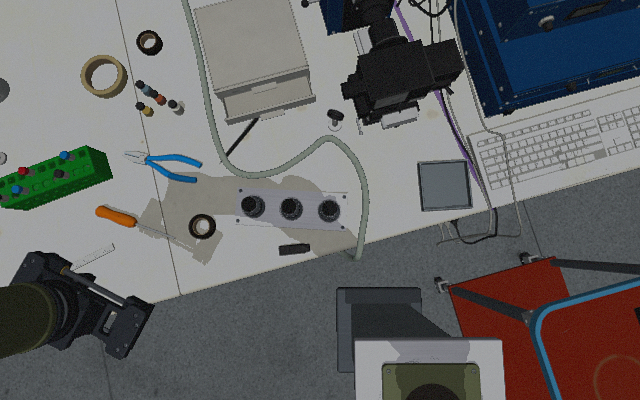

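The top view shows the holder centred near (290,208), its feet at (253,206), (291,208) and (328,211), the tray at (445,185), the post at (335,118), the tape at (203,226) and the clip at (294,249). Next I'll refine the pad centres and heights.

Run:
```python
from h import *
for n in("top","side"):
    c=np.load(f"{n}0.npz"); P=cloud(c); ok=(c["z_map"]>0)
    for g in((.438,.377),(.431,.293),(.426,.210)):
        d=np.hypot(P[...,0]-g[0],P[...,1]-g[1])
        m=ok&(d<.032)&(P[...,2]>.062); Q=P[m]
        (x,y),r=cv2.minEnclosingCircle(Q[:,:2].astype(np.float32))
        print(n,m.sum(),Q.mean(0).round(4),"circ",round(x,4),round(y,4),round(r,4),"z",np.percentile(Q[:,2],[10,50,90]).round(4))
    m=ok&(P[...,2]>.010)&(P[...,2]<.018)&(abs(P[...,0]-.432)<.07)&(abs(P[...,1]-.294)<.15)
    l,L=cv2.connectedComponents(m.astype(np.uint8)); k=np.bincount(L[L>0]).argmax()
    print(cv2.minAreaRect(P[L==k][:,:2].astype(np.float32)))
    m=ok&(P[...,2]>.017)&(P[...,2]<.03)&(abs(P[...,0]-.486)<.08)&(abs(P[...,1]+.05)<.08)
    print("tray",cv2.minAreaRect(P[m][:,:2].astype(np.float32)))
```

```text
top 199 [0.4406 0.3802 0.0701] circ 0.441 0.3806 0.0167 z [0.0679 0.0703 0.072 ]
top 203 [0.4346 0.2961 0.0756] circ 0.4348 0.2964 0.0165 z [0.0733 0.0759 0.0777]
top 202 [0.4296 0.2127 0.0762] circ 0.4299 0.213 0.0166 z [0.0735 0.0764 0.0783]
((0.43600499629974365, 0.29736125469207764), (0.25036320090293884, 0.0842815637588501), 86.00017547607422)
tray ((0.4968138337135315, -0.06249844282865524), (0.12975186109542847, 0.14095574617385864), 3.1125900745391846)
side 139 [0.4404 0.3855 0.0709] circ 0.4402 0.3826 0.0175 z [0.0666 0.0717 0.0736]
side 122 [0.4345 0.3018 0.0762] circ 0.4343 0.2976 0.0182 z [0.0717 0.0775 0.0793]
side 110 [0.4296 0.218  0.0757] circ 0.4284 0.2138 0.0186 z [0.0701 0.0776 0.0795]
((0.4352604150772095, 0.29755452275276184), (0.25653910636901855, 0.08397125452756882), 85.91761779785156)
tray ((0.49569129943847656, -0.060141533613204956), (0.12897290289402008, 0.1471685767173767), 4.891208648681641)
```

Request:
{"api": "drive_tool", "payload": {"steps": "3 -3 0 -10 0; 6 -7 -2 -20 0; 10 -11 -5 -30 0; 13 -14 -8 -40 0; 16 -17.7 -11 -50 0; 16 -17.7 -13 -60 0; 16 -17.7 -14 -67 0; 16 -17.7 -14 -67 0; 16 -17.7 -14 -67 0; 16 -17.7 -14 -67 0", "force": 20}}

```text
clock: 1.95
tool_pos: [0.4404, 0.3822, 0.1164]
tcp_rot: [-2.289, -2.151, -0.002]
ft_force: [-1.2, -0.4, 1.0]
opening: 0.0006
```

Request:
{"api": "drive_tool", "payload": {"steps": "0 -0.1 -1 0 0; 0 -0.1 -2 0 0; 0 -0.1 -2.5 0 0; 0 -0.1 -2.5 0 0; 0 -0.1 -2.5 0 0; 0 -0.1 -2.5 0 0"}}

```text
clock: 2.7
tool_pos: [0.4403, 0.3808, 0.091]
tcp_rot: [2.291, 2.15, 0.001]
ft_force: [-0.1, -0.3, 0.5]
opening: 0.0001
```

Request:
{"api": "drive_tool", "payload": {"steps": "0 0 -0.1 0 0; 0 0 -0.1 0 0; 0 0 -0.1 0 0"}}

```text
clock: 3.08
tool_pos: [0.4401, 0.3808, 0.0898]
tcp_rot: [-2.291, -2.15, -0.0]
ft_force: [-0.1, 0.4, -1.2]
opening: 0.0007
```

Request:
{"api": "drive_tool", "payload": {"steps": "0 0 -0.1 0 0; 0 0 -0.1 0 0; 0 0 -0.1 0 0"}}

```text
clock: 3.45
tool_pos: [0.4401, 0.3807, 0.0887]
tcp_rot: [2.291, 2.15, 0.0]
ft_force: [0.5, -0.4, 0.5]
opening: 0.0008
```

Request:
{"api": "drive_tool", "payload": {"steps": "0 0 -0.1 0 0; 0 0 -0.1 0 0; 0 0 -0.1 0 0"}}

```text
clock: 3.82
tool_pos: [0.4402, 0.3807, 0.0879]
tcp_rot: [2.291, 2.15, 0.0]
ft_force: [-1.0, -1.6, 2.5]
opening: 0.0003
```

Request:
{"api": "drive_tool", "payload": {"steps": "0 0 -0.1 0 0; 0 0 -0.1 0 0; 0 0 -0.1 0 0"}}

```text
clock: 4.2
tool_pos: [0.4402, 0.3808, 0.0869]
tcp_rot: [2.291, 2.15, 0.0]
ft_force: [-1.3, -0.3, 5.7]
opening: 0.0001
```

Request:
{"api": "drive_tool", "payload": {"steps": "0 0 -0.1 0 0; 0 0 -0.1 0 0; 0 0 -0.1 0 0"}}

```text
clock: 4.58
tool_pos: [0.4402, 0.3808, 0.086]
tcp_rot: [2.291, 2.15, 0.0]
ft_force: [-0.7, 0.3, 5.9]
opening: 0.0003
```

Request:
{"api": "drive_tool", "payload": {"steps": "0 0 -0.1 0 0; 0 0 -0.1 0 0; 0 0 -0.1 0 0"}}

```text
clock: 4.95
tool_pos: [0.4403, 0.3808, 0.0852]
tcp_rot: [2.291, 2.15, 0.001]
ft_force: [-1.3, -1.4, 7.5]
opening: 0.0006
```

Request:
{"api": "drive_tool", "payload": {"steps": "0 0 -0.1 0 0; 0 0 -0.2 0 0; 0 0 -0.3 0 0; 0 0 -0.3 0 0; 0 0 -0.3 0 0"}}

```text
clock: 5.58
tool_pos: [0.4403, 0.3808, 0.0827]
tcp_rot: [-2.291, -2.15, -0.001]
ft_force: [-1.5, -1.7, 11.4]
opening: 0.0006
```

Request:
{"api": "drive_tool", "payload": {"steps": "0 0 0 0 0; 0 0 0 0 0; 0 0 0 0 0"}}

```text
clock: 5.95
tool_pos: [0.4403, 0.3808, 0.0827]
tcp_rot: [-2.291, -2.15, -0.001]
ft_force: [-2.3, -1.6, 11.2]
opening: 0.0006
```

Request:
{"api": "drive_tool", "payload": {"steps": "0 0 1.5 0 0; 0 0 3.2 0 0; -0.3 -4 3.2 0 0; -0.6 -8.4 3.2 0 0; -0.6 -8.4 3.2 0 0; -0.6 -8.4 2.2 0 0; -0.6 -8.4 1.4 0 0; -0.6 -8.4 1.4 0 0; -0.6 -8.4 1.4 0 0; -0.6 -8.4 1.4 0 0"}}

```text
clock: 7.2
tool_pos: [0.4341, 0.2969, 0.0958]
tcp_rot: [2.29, 2.15, 0.0]
ft_force: [-0.5, 0.7, -0.1]
opening: 0.0006
```

Request:
{"api": "drive_tool", "payload": {"steps": "0 0 -0.1 0 0; 0 0 -0.1 0 0; 0 0 -0.1 0 0"}}

```text
clock: 7.58
tool_pos: [0.4342, 0.2967, 0.0948]
tcp_rot: [2.291, 2.15, 0.0]
ft_force: [-0.2, -0.6, 0.3]
opening: 0.0003
```

Request:
{"api": "drive_tool", "payload": {"steps": "0 0 -0.1 0 0; 0 0 -0.1 0 0; 0 0 -0.1 0 0"}}

```text
clock: 7.95
tool_pos: [0.4342, 0.2968, 0.0939]
tcp_rot: [2.291, 2.15, 0.001]
ft_force: [-0.6, -0.9, 2.7]
opening: 0.0003
```

Request:
{"api": "drive_tool", "payload": {"steps": "0 0 -0.1 0 0; 0 0 -0.1 0 0; 0 0 -0.1 0 0"}}

```text
clock: 8.32
tool_pos: [0.4342, 0.2968, 0.0929]
tcp_rot: [2.291, 2.15, 0.001]
ft_force: [-0.3, -1.1, 4.7]
opening: 0.0008
```

Request:
{"api": "drive_tool", "payload": {"steps": "0 0 -0.1 0 0; 0 0 -0.1 0 0; 0 0 -0.1 0 0"}}

```text
clock: 8.7
tool_pos: [0.4342, 0.2968, 0.0919]
tcp_rot: [2.291, 2.15, 0.001]
ft_force: [0.0, -0.4, 5.5]
opening: -0.0001
```

Request:
{"api": "drive_tool", "payload": {"steps": "0 0 -0.1 0 0; 0 0 -0.1 0 0; 0 0 -0.1 0 0"}}

```text
clock: 9.07
tool_pos: [0.4343, 0.2968, 0.091]
tcp_rot: [2.291, 2.15, 0.001]
ft_force: [-0.1, 0.5, 7.3]
opening: 0.0006
```

Request:
{"api": "drive_tool", "payload": {"steps": "0 0 -0.1 0 0; 0 0 -0.2 0 0; 0 0 -0.3 0 0; 0 0 -0.3 0 0; 0 0 -0.3 0 0"}}

```text
clock: 9.7
tool_pos: [0.4343, 0.2968, 0.0885]
tcp_rot: [2.291, 2.15, 0.001]
ft_force: [-1.1, -0.6, 12.1]
opening: 0.0004
```

Request:
{"api": "drive_tool", "payload": {"steps": "0 0 0 0 0; 0 0 0 0 0; 0 0 0 0 0"}}

```text
clock: 10.07
tool_pos: [0.4343, 0.2968, 0.0885]
tcp_rot: [2.291, 2.15, 0.001]
ft_force: [-1.0, -1.3, 12.1]
opening: 0.0003
```

Request:
{"api": "drive_tool", "payload": {"steps": "0 0 1.5 0 0; 0 0 2.7 0 0; -0.2 -4 2.7 0 0; -0.45 -8.4 2.7 0 0; -0.45 -8.4 2.7 0 0; -0.45 -8.4 2 0 0; -0.45 -8.4 0.9 0 0; -0.45 -8.4 0.9 0 0; -0.45 -8.4 0.9 0 0; -0.45 -8.4 0.9 0 0"}}

```text
clock: 11.32
tool_pos: [0.4297, 0.213, 0.0968]
tcp_rot: [2.29, 2.15, 0.0]
ft_force: [-0.6, 0.4, -0.2]
opening: 0.0005
```

Request:
{"api": "drive_tool", "payload": {"steps": "0 0 -0.1 0 0; 0 0 -0.1 0 0; 0 0 -0.1 0 0"}}

```text
clock: 11.7
tool_pos: [0.4297, 0.2127, 0.0958]
tcp_rot: [2.291, 2.15, 0.0]
ft_force: [0.7, 0.5, 0.7]
opening: 0.0004
```

Request:
{"api": "drive_tool", "payload": {"steps": "0 0 -0.1 0 0; 0 0 -0.1 0 0; 0 0 -0.1 0 0"}}

```text
clock: 12.08
tool_pos: [0.4296, 0.2127, 0.0947]
tcp_rot: [2.291, 2.15, 0.0]
ft_force: [0.1, 0.4, -0.3]
opening: 0.0003
```

Request:
{"api": "drive_tool", "payload": {"steps": "0 0 -0.1 0 0; 0 0 -0.1 0 0; 0 0 -0.1 0 0"}}

```text
clock: 12.45
tool_pos: [0.4296, 0.2127, 0.0938]
tcp_rot: [2.291, 2.15, 0.0]
ft_force: [-0.3, 0.3, 1.3]
opening: 0.0004
```

Request:
{"api": "drive_tool", "payload": {"steps": "0 0 -0.1 0 0; 0 0 -0.1 0 0; 0 0 -0.1 0 0"}}

```text
clock: 12.82
tool_pos: [0.4296, 0.2127, 0.0928]
tcp_rot: [2.291, 2.15, 0.0]
ft_force: [-0.7, -0.1, 2.3]
opening: 0.0009
```

Request:
{"api": "drive_tool", "payload": {"steps": "0 0 -0.1 0 0; 0 0 -0.1 0 0; 0 0 -0.1 0 0"}}

```text
clock: 13.2
tool_pos: [0.4296, 0.2127, 0.0918]
tcp_rot: [2.291, 2.15, 0.0]
ft_force: [0.1, -0.6, 3.2]
opening: 0.0006
```

Request:
{"api": "drive_tool", "payload": {"steps": "0 0 -0.1 0 0; 0 0 -0.1 0 0; 0 0 -0.1 0 0"}}

```text
clock: 13.58
tool_pos: [0.4296, 0.2127, 0.0908]
tcp_rot: [2.291, 2.15, 0.0]
ft_force: [-0.7, 0.1, 3.4]
opening: 0.0002
```

Request:
{"api": "drive_tool", "payload": {"steps": "0 0 -0.1 0 0; 0 0 -0.1 0 0; 0 0 -0.1 0 0"}}

```text
clock: 13.95
tool_pos: [0.4297, 0.2127, 0.0898]
tcp_rot: [2.291, 2.15, 0.0]
ft_force: [-1.2, 0.1, 4.1]
opening: 0.0003
```

Request:
{"api": "drive_tool", "payload": {"steps": "0 0 -0.1 0 0; 0 0 -0.1 0 0; 0 0 -0.1 0 0; 0 0 -0.1 0 0; 0 0 -0.1 0 0"}}

```text
clock: 14.58
tool_pos: [0.4296, 0.2127, 0.0887]
tcp_rot: [2.291, 2.15, 0.0]
ft_force: [-0.5, -1.1, 4.5]
opening: 0.0004
```

Request:
{"api": "drive_tool", "payload": {"steps": "0 0 1.5 0 0; 0 0 4 0 4; 0 0 5.5 0 8.8; 0 0 5.5 0 8.8; 0 0 5.5 0 8.8; 0 0 5.5 0 8.8; 0 0 5.5 0 8.8"}}

```text
clock: 15.45
tool_pos: [0.4294, 0.2126, 0.1433]
tcp_rot: [-2.291, -2.15, 0.002]
ft_force: [-0.5, -0.6, -0.3]
opening: 0.0579
```

Run:
```python
from h import *
print(status.sense())
a=[imaging.read_camera(n)["frame"] for n in("wrist","side")]
cv2.imwrite("pics/w1.png",cv2.resize(np.vstack(a),(480,600)))
```

```text
{'clock': 15.45, 'q': array([-0.57841743,  0.70163531,  0.03611575,  2.10511998, -0.07046034,
        0.33698732, -0.54764361]), 'joint_vel': array([ 0.00077593, -0.00052646,  0.0003869 , -0.00045306, -0.0006174 ,
        0.00221474, -0.00020616]), 'tau': array([-4.25857303e-03, -4.44852090e+01,  1.61416478e+00, -6.54234901e+00,
       -1.98790664e-02, -2.24669371e-02,  3.44668251e-04]), 'tool_pos': array([0.42935646, 0.21256111, 0.14326127]), 'tcp_rot': array([-2.29054452e+00, -2.14984840e+00,  1.62992192e-03]), 'ft_force': array([-0.53025597, -0.55870924, -0.34438742]), 'moment': array([-0.04420019,  0.06909855,  0.02741497]), 'opening': 0.057943963496198216}
```

View pics/w1.png

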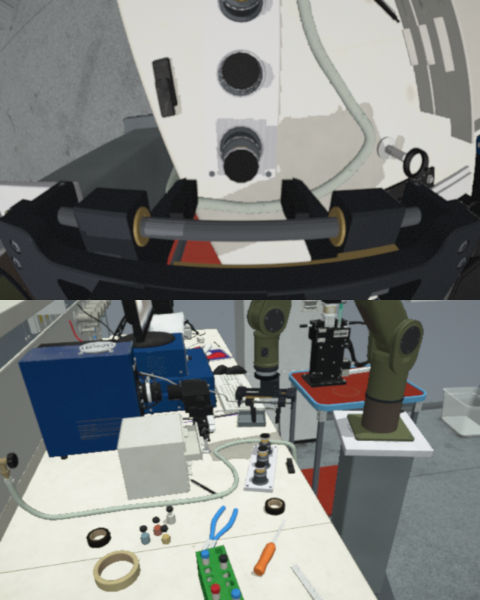

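Right foot is the weak one (4.5 N, against about 11–12 N for the others). The combined view (wrist top, side bottom) shows the open jaws straddling it, with the foot at (240,155) and the fingers at columns 178 and 298. Next: descend and grasp.

Request:
{"api": "drive_tool", "payload": {"steps": "0 0 0 0 8.8; 0 0 0 0 8.8; 0 0 -2 0 8.8; 0 0 -5 0 8.8; 0 0 -8 0 8.8; 0 0 -10 0 8.8; 0 0 -10.4 0 8.8; 0 0 -10.4 0 8.8; 0 0 -10.4 0 8.8"}}

```text
clock: 16.68
tool_pos: [0.4301, 0.2129, 0.0405]
tcp_rot: [2.29, 2.15, 0.002]
ft_force: [-0.4, 0.5, 0.0]
opening: 0.088
```

Request:
{"api": "drive_tool", "payload": {"steps": "0 0 0 0 3; 0 0 0 0 3; 0 0 0 0 3; 0 0 0 0 3; 0 0 0 0 3; 0 0 0 0 3; 0 0 0 0 3; 0 0 0 0 3", "force": 25}}

```text
clock: 17.68
tool_pos: [0.4298, 0.2127, 0.0397]
tcp_rot: [2.291, 2.15, 0.001]
ft_force: [0.6, -0.5, -0.1]
opening: 0.039
```

Request:
{"api": "drive_tool", "payload": {"steps": "0 0 1.5 0 3; 0 0 4 0 3; 0 0 7 0 3; 0 0 9 0 3; 0 0 9 0 3; 0 0 9 0 3"}}

```text
clock: 18.42
tool_pos: [0.4291, 0.2125, 0.1295]
tcp_rot: [-2.29, -2.15, 0.001]
ft_force: [-0.0, -0.5, -2.6]
opening: 0.0392
```

Request:
{"api": "drive_tool", "payload": {"steps": "1 -4 0 0 3; 2 -8 0 0 3; 3 -13 0 0 3; 4 -18 0 0 3; 5 -22 0 0 3; 5.5 -25 0 0 3; 5.7 -26 0 0 3; 5.7 -26 0 0 3; 5.7 -26 0 0 3; 5.7 -26 0 0 3"}}

```text
clock: 19.68
tool_pos: [0.4865, -0.0456, 0.1297]
tcp_rot: [-2.287, -2.152, -0.001]
ft_force: [-0.2, 0.2, -2.1]
opening: 0.0391
```

Run:
```python
from h import *
print(status.sense()["tool_pos"])
a=[]
for n in("top","side"):
    c=imaging.read_camera(n); a.append(c["frame"]); P=cloud(c); ok=c["z_map"]>0
    for t in("tray","mount_a"):
        for r in imaging.silhouettes(t,n)[:3]:
            m=r["region"]&ok; Q=P[m]
            if m.sum():print(n,t,round(r["score"],2),np.percentile(Q,2,0).round(3),np.percentile(Q,98,0).round(3))
c=np.load("top0.npz");P=cloud(c);ok=c["z_map"]>0
m=ok&(P[...,2]>.018)&(P[...,2]<.026)&(abs(P[...,0]-.487)<.062)&(abs(P[...,1]+.048)<.062)
print("tray rim",cv2.minAreaRect(P[m][:,:2].astype(np.float32)),P[m].mean(0))
m=ok&(abs(P[...,0]-.487)<.04)&(abs(P[...,1]+.048)<.04); print("floor",np.median(P[m],0))
w=imaging.read_camera("wrist")["frame"]
cv2.imwrite("pics/t2.png",cv2.resize(np.vstack([a[1],w]),(480,600)))
```

```text
[ 0.48649681 -0.0456392   0.12966991]
top tray 0.72 [ 0.431 -0.07  -0.001] [0.539 0.009 0.072]
top mount_a 0.78 [ 0.468 -0.036  0.1  ] [ 0.506 -0.022  0.139]
top mount_a 0.63 [0.42  0.359 0.012] [0.459 0.395 0.072]
top mount_a 0.62 [0.415 0.274 0.012] [0.455 0.317 0.078]
side tray 0.88 [ 0.43  -0.105  0.001] [0.539 0.012 0.025]
side mount_a 0.96 [0.42  0.374 0.014] [0.46  0.404 0.074]
side mount_a 0.83 [0.416 0.286 0.016] [0.451 0.317 0.079]
side mount_a 0.78 [ 0.466 -0.057  0.1  ] [ 0.506 -0.021  0.17 ]
tray rim ((0.4861009120941162, -0.047733478248119354), (0.10994288325309753, 0.11030931770801544), 3.12697172164917) [ 0.4858523  -0.04758014  0.02101428]
floor [ 0.48727809 -0.04809583  0.00318498]
```

View pics/t2.png

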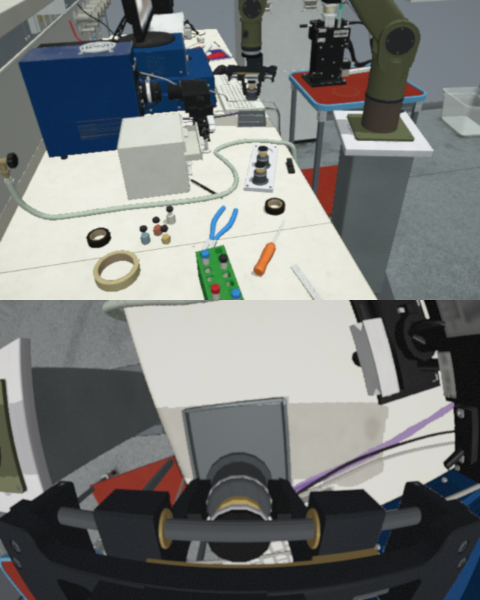

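The foot is held over the tray: in the wrist half, the tray is at (237,440) and the foot at (238,500). Now I'll lower it.

Request:
{"api": "drive_tool", "payload": {"steps": "0 -0.2 -2 0 3; 0 -0.2 -4 0 3; 0 -0.2 -6 0 3; 0 -0.2 -8 0 3; 0 -0.2 -9 0 3; 0 -0.2 -9.1 0 3; 0 -0.2 -9.1 0 3; 0 -0.2 -9.1 0 3"}}

```text
clock: 21.02
tool_pos: [0.4871, -0.0493, 0.0394]
tcp_rot: [2.29, 2.149, 0.001]
ft_force: [0.2, 0.2, -2.0]
opening: 0.0391
```

Request:
{"api": "drive_tool", "payload": {"steps": "0 0 -0.1 0 3; 0 0 -0.2 0 3; 0 0 -0.2 0 3; 0 0 -0.2 0 3"}}

```text
clock: 21.52
tool_pos: [0.4866, -0.0493, 0.0367]
tcp_rot: [-2.291, -2.15, -0.0]
ft_force: [-0.2, 0.4, -3.4]
opening: 0.0394
```

Request:
{"api": "drive_tool", "payload": {"steps": "0 0 -0.05 0 3; 0 0 -0.1 0 3; 0 0 -0.1 0 3; 0 0 -0.1 0 3"}}

```text
clock: 22.02
tool_pos: [0.4866, -0.0493, 0.0357]
tcp_rot: [2.291, 2.15, 0.0]
ft_force: [-0.6, 1.2, -1.7]
opening: 0.0395
```

Request:
{"api": "drive_tool", "payload": {"steps": "0 0 -0.05 0 3; 0 0 -0.05 0 3; 0 0 -0.05 0 3"}}

```text
clock: 22.4
tool_pos: [0.4866, -0.0493, 0.0357]
tcp_rot: [2.29, 2.15, 0.0]
ft_force: [-1.5, -0.2, 6.0]
opening: 0.0391
```

Request:
{"api": "drive_tool", "payload": {"steps": "0 0 -0.05 0 3; 0 0 -0.05 0 3; 0 0 -0.05 0 3"}}

```text
clock: 22.78
tool_pos: [0.4866, -0.0493, 0.0357]
tcp_rot: [2.29, 2.15, 0.001]
ft_force: [-1.6, 0.1, 11.7]
opening: 0.0392
```

It is on the floor. I'll ease off the press, release, and lift.

Request:
{"api": "drive_tool", "payload": {"steps": "0 0 0.1 0 3; 0 0 0.1 0 3; 0 0 0.1 0 4.5; 0 0 0.1 0 5.3; 0 0 0.1 0 5.3; 0 0 0.1 0 5.3; 0 0 0.1 0 5.3; 0 0 0.1 0 5.3"}}

```text
clock: 23.78
tool_pos: [0.4866, -0.0493, 0.0357]
tcp_rot: [2.291, 2.15, 0.0]
ft_force: [0.0, -0.8, -0.8]
opening: 0.0532
```

Request:
{"api": "drive_tool", "payload": {"steps": "0 0 1 0 5.3; 0 0 3 0 5.3; 0 0 6 0 5.3; 0 0 10 0 5.3; 0 0 13 0 5.3; 0 0 15 0 5.3; 0 6 16 0 5.3; 0 12 16 0 5.3; 0 12 16 0 5.3; 0 12 16 0 5.3"}}

```text
clock: 25.02
tool_pos: [0.4863, 0.0702, 0.1961]
tcp_rot: [2.29, 2.15, -0.001]
ft_force: [-0.1, 1.0, 0.1]
opening: 0.0528
```

Run:
```python
from h import *
s=status.sense(); print(s["clock"],s["tool_pos"],s["ft_force"])
a=[]
for n in("top","side"):
    c=imaging.read_camera(n); a.append(c["frame"]); P=cloud(c); ok=c["z_map"]>0
    c0=np.load(f"{n}0.npz")
    for g in((.4405,.381),(.4346,.2965),(.4866,-.049)):
        m=ok&(np.hypot(P[...,0]-g[0],P[...,1]-g[1])<.03)&(P[...,2]>.058)&(P[...,2]<.1)
        if m.sum()>5: print(n,cv2.minEnclosingCircle(P[m][:,:2].astype(np.float32)),np.median(P[m][:,2]))
    for t in("lens_post","tape_roll","spring_clip"):
        for r in imaging.silhouettes(t,n)[:1]:
            m=r["region"]&ok; print(n,t,round(r["score"],2),np.median(P[m],0).round(3))
cv2.imwrite("pics/e.png",cv2.resize(np.vstack(a),(480,600)))
```

```text
25.025 [0.4862923  0.07017952 0.19610173] [-0.09910228  0.97997949  0.11888637]
top ((0.4411211609840393, 0.3810589015483856), 0.01690102554857731) 0.07015519545590795
top ((0.43471843004226685, 0.2963158190250397), 0.01658424735069275) 0.07545258869992646
top ((0.4858992397785187, -0.04883022606372833), 0.0167753454297781) 0.0723098633477419
top lens_post 0.81 [0.63  0.198 0.052]
top tape_roll 0.66 [0.398 0.497 0.016]
top spring_clip 0.77 [0.346 0.291 0.015]
side ((0.44247758388519287, 0.38313305377960205), 0.018475310876965523) 0.07160389788635571
side ((0.4356924891471863, 0.29765620827674866), 0.018665747717022896) 0.07583595398281075
side ((0.48543593287467957, -0.047414448112249374), 0.01792198419570923) 0.07282492415638953
side lens_post 0.55 [0.631 0.202 0.04 ]
```

View pics/e.png

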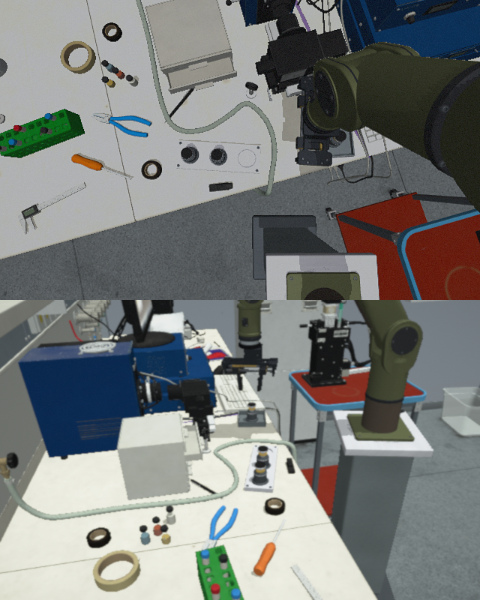

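```bash
python3 -c "
from plant import ticket
print(ticket.close_job())"
```

```text
the job is handed in; nothing more can be done
None
```

I pressed all three feet in order from left to right, stood the weak one upright in the grey tray, and handed the job in at about 25 s of the 72 s allowed. No verdict was reported.

| Foot | Pressed in, by touch | Held | Force |
|---|---|---|---|
| Left | about 5.2 mm | 0.6 s | about 11.3 N |
| Middle | about 5.6 mm | 0.6 s | about 12.1 N |
| Right | about 5.8 mm | about 0.6 s | about 4.5 N |

The right foot was clearly the weak one. I gripped it by the housing, lowered it to the tray floor until I felt contact, then released it and backed away.

**Last checks:**
- **Weak foot:** it stands about 1 mm from the tray's centre. Its pad top is 4 mm lower than in the holder, as expected for standing flat on the tray floor.
- **Firm feet:** both are within about 2.5 mm of where they started, inside the camera error.
- **Bystanders:** all three were where they started in the top view. The side camera's network found only the lens post in that final look, also where it had been; the tape roll and clip look unmoved in the side picture.
- **Arm:** the gripper was clear of everything, with wrist force at noise level (about 1 N).

The press depths come from the tool position and the force at first contact, good to about 0.5 mm. I did not read the pad joints themselves.

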